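# Fit a retaining ring on the mixer axle with ring pliers

## Robot

A 6-joint arm with a two-finger parallel gripper is mounted at the origin on the work surface. World frame = base frame: x ahead of the robot, y to its left, z up, the work surface at z = 0. Lengths are in m, angles in rad, forces in N, time in s.
With the tool pointing down it reaches from about 0.3 to 0.775 m from the base axis. Payload 14.6 kg.
Tool frame: the origin (TCP) lies midway between the tips of the shut fingers; the grasp point (between the pads) lies 19 mm behind it (r.pinch_z is the z of the grasp point in the tool frame, in m); z points along the fingers, y is the direction in which the jaws open and shut (so a half turn about z gives the same grasp; the last joint's range is limited). The gripper opens to 94 mm and grips with 3 to 60 N. Pads are 16 mm wide; open, the fingers measure 119 mm over their backs; the gripper's body (75 mm by 177 mm) begins 78 mm behind the grasp point.
Start: joints at [-1.404, 0.3, 1.521, -0, 1.321, -0.067], TCP at [0.127, -0.535, 0.205] pointing down, gripper open.
Joint ranges: [-3.03, 3.03], [-0.79, 2.21], [0.23, 2.52], [-1.04, 4.18], [0, 3.07], [-2.55, 2.55]. Speed limits (rad/s): [2.22, 2.22, 2.57, 3.14, 3.14, 3.14].

## Interface

Orientations are given as a unit quaternion [x, y, z, w].
In Python, from cell import readout, eyes, r, nets gives the robot as it stands.
- The arm moves only by the shell command python3 -m creep 'ROWS' [OPENING] [FORCE]. ROWS is JSON, a list of rows, each a list of 2 entries, a list of its own where there are three numbers: the shift along the tool's x, y, z in units of 30 mm (1.0 is 30 mm), then the turn about the tool's z in units of 6 degrees (1.0 is 6 degrees). A call has 1 to 12 rows; each row is the pose to reach, as a shift and turn from the pose commanded when the call began, along the tool's axes at that moment; what a row does not reach only later rows make up. A row lasts 1/12 s, in which the tool goes at most 41.7 mm and 7.16 degrees, less where a joint would pass 70% of its speed; a pose out of reach is approached as far as the arm can. A call with a gripper value outside its range is refused whole. OPENING is the closure, from 0 (fully open) to 1 (shut), set as the call begins (- or left out, the last holds). The fingers move at their own pace and stop on an object; FORCE is the grip in N (left out, the last holds). Time passes only in rows, so rows that repeat a pose let the fingers close. It gives the time, the measured TCP pose, the force and the opening at its end, in the units of the state.
- readout.read_state(): the state, without advancing time (a new reading comes with each control period).
- eyes.get_image(name): name is "scene" or "top" or "wrist"; returns a dict with "image" (400x640x3 uint8, red, green, blue), "mtx" (3x3 intrinsics, pixels), "rvec" (rotation vector, rad) and "tvec" (3), from world to camera coordinates, as OpenCV has them. Camera axes: x right, y down, z forward; pixel columns grow to the right and rows downward; lengths in m; the calibration is good to about 2 mm. The wrist camera is an equidistant fisheye: a pixel r from the principal point sees the ray r / f radians off the axis. A picture is of the moment at which its call begins. There is no depth.
- r.close_job(): hands the job in, once; it reports no verdict.
Trained networks look in the newest picture that a camera, given by its name, has taken for a name from the list of things; names that differ only in an ending like _2 or _b are one class to them, and where a whole thing is asked for, a point or a joint stands for the part that bears it (a point fixed in the world has none). Each returns a list of dicts, best first, with "conf" (0 to 1); they miss things now and then, are a little off and sometimes report something else, mostly with a low value. They report only what shows in the picture. A call takes as long as a camera call.
- nets.outline_of(target, camera): "mask" (400x640 bool, what is visible of it) and "uv" ([column, row] in pixels, amid what is visible of it).
The state is a dict: "t": time; "joint_positions": joint angles; "dq": joint speeds; "effort": joint torques, N m; "tcp_pos": TCP position; "ee_rot": TCP orientation; "contact_force": force on the tool from outside, world axes, zero at the start; "ft_torque": the same for the moment, N m; "finger_gap": opening from 0.0 (shut) to 1.0 (fully open).
Only numpy, scipy, OpenCV 4.12 (cv2) and the standard library are available. Lean on these libraries where they do the work, as an engineer would, in place of code of your own. Each camera call takes 0.05 s, during which the arm holds its last target. There are 200 camera calls.

## Task

Take the red-handled ring pliers from their cradle, put their two pins into the gap of the brass retaining ring on the blue stand, squeeze the handles to spread the ring and carry it to the mixer drive. Slide the spread ring down over the axle stub until it lies level around the narrow groove just above the dark hub, without pressing it hard onto the hub. Finish while still holding: keep the pliers squeezed so that they hold the ring open at the groove, and leave everything else on the bench where it is.

Things in the scene. Friction and masses are not known exactly. Their poses are not given: they have to be found in the camera images.
- pliers_grip (a point): Grip point of the ring pliers: midway between the two red handles, half-way up. x runs along the middle line to the tips, y to the left handle, z up. Handles: flat bars 18 mm tall, 8 mm thick, 96 mm long; here 63 mm over their outer faces at rest (wider to the rear), 30 mm squeezed to the stop. A hold 2 mm narrower than at rest carries them unspread. Cradle's rear bar 46 mm behind.
- pliers_pins (a point): Midway between the lower ends of the pliers' two pins: at rest 139 mm ahead (+x) of pliers_grip and 49 mm below it; same axes. The jaws end in upright pins 5 mm thick, 9 mm long, below shoulders that can rest on the ring's ears. Pins at rest 2.8 mm left and right of the middle; squeezed to the stop 24.5 mm left and right, 135 mm ahead of the grip.
- pliers: The pliers (130 g, varies); origin on the pivot at the handles' underside, 60 mm ahead of and 9 mm below pliers_grip, same axes. They lie level on the cradle. Squeezing SPREADS the tips; a spring pushes each handle back with about 11 N at rest, 15 N at the stop, 20 N with the ring: squeeze with 30 to 40 N.
- pliers_l (a joint): Squeeze of the pliers' left half, rad: 0 at rest, 0.28 at the stop (the right half mirrors it).
- ring_center (a point): Centre of the brass retaining ring (5 mm thick), half-way up. z up; -x points to the gap between its two ears, where the pliers come from. At rest: clear gap between the ears 23 mm; V notches on the ears' inner sides, which take the pins, 30 mm from the centre (mouths 26 to 34 mm). Fully spread by the pliers: inside about 33 mm across, pins about 29 mm from the centre.
- ring: The ring (40 g, varies); origin at its centre on the underside, axes as ring_center. Two sprung halves, hinged at the far side (+x); inside only 24 mm across at rest. It lies on its stand, the ears overhanging, so pins may reach 4 mm below them. The spread ring stays on the pins by its spring's push.
- ring_l (a joint): Opening of the ring's left half, rad: 0 at rest, about 0.22 when fully spread by the pliers; from about 0.12 it passes over the axle if well centred.
- ring_r (a joint): The same for the right half (nearly equal).
- ring_stand: Stand of the ring, fixed: black foot 90 mm across, 8 mm thick; blue post 40 mm across, top at 40 mm, with a centring stub 16 mm across and 7 mm tall on it, inside the ring. Origin at the underside, on the axis.
- cradle: Fixed cradle of the pliers; origin under the pliers' pivot at bench height, x as the pliers' x. Two supports with tops at 62 mm: one under the pivot, and a rear crossbar 104 mm wide with 8 mm lips at its ends.
- drive: Mixer drive, fixed: grey box 100 x 100 x 30 mm, white disc 94 mm across (top at 38 mm), dark hub 40 mm across (top at 50 mm), then the upright axle stub. Origin at the underside, on the axle's axis.
- axle_groove (a point): Middle of the groove, on the axle's axis, 55 mm above the bench. The groove, 22 mm across, runs from the hub's top (50 mm) to 60 mm; above it is the aluminium axle head, 28 mm across up to 72 mm, tapering to 18 mm at its top at 78 mm. The ring (5 mm thick) must lie wholly in the groove's height; it may come from any side.
- amber_a: Amber bottle, 60 mm across, 130 mm tall. A bystander, loose, to be left alone; origin at its underside.
- amber_b: Amber bottle, 52 mm across, 110 mm tall. A bystander, loose, to be left alone; origin at its underside.
- beaker: Glass beaker, 64 mm across, 75 mm tall. A bystander, loose, to be left alone; origin at its underside.
- jar: White jar with a blue lid, 54 mm across, 60 mm tall. A bystander, loose, to be left alone; origin at its underside.
- screwdriver: Screwdriver, 150 mm long, lying. A bystander, loose, to be left alone; origin at its underside.
- spacer: White plastic disc, 32 mm across, 12 mm tall. A bystander, loose, to be left alone; origin at its underside.
- weight_box: Small wooden box, 50 x 35 x 28 mm. A bystander, loose, to be left alone; origin at its underside.

How it is judged:
On the way, in this order (a step that is already met when the one before it is completed fails the run):
1. the pliers are lifted off their cradle in the fingers (z of pliers in the frame of cradle above 0.072 m and contact force between the fingers and pliers above 2 N and contact force between pliers and cradle below 0.1 N), for 0.2 s.
2. the ring is lifted off its stand, spread on the pins of the pliers (z of ring_center in the frame of ring_stand above 0.055 m and contact force between ring and ring_stand below 0.1 N and contact force between the fingers and ring below 0.1 N and contact force between the fingers and pliers above 2 N and contact force between pliers and ring above 0.5 N and value of joint each of ring_l, ring_r above 0.13 rad), for 0.2 s.
At the end, for the whole second after the job is handed in: Ring around the axle: centre within 6.5 mm of the axis and 3.5 mm of mid-groove height, level within 0.15 rad, at rest, under 6 N on the drive; both halves held open over 0.13 rad by the pliers, which the fingers hold squeezed, clear of the bench and under 2 N on the drive (contact force between the fingers and pliers above 2 N and contact force between pliers and ring above 0.5 N and value of joint each of ring_l, ring_r above 0.13 rad and horizontal distance between ring_center and axle_groove below 0.0065 m and z of ring_center in the frame of axle_groove between -0.0037 and 0.0035 m and angle between ring_center's own z axis and vertical below 0.15 rad and contact force between ring and drive below 6 N and contact force between pliers and drive below 2 N and contact force between the fingers and ring below 0.1 N and height (world z) of pliers above 0.075 m and linear speed of ring below 0.03 m/s); the arm keeps its last pose, push and grip.
It fails at once if a bystander is knocked (moved more than 30 mm, or a standing one tipped) (angle between any of amber_a, amber_b, beaker, jar's own z axis and vertical above 0.5 rad or distance of any of amber_a, amber_b, beaker, jar, screwdriver, spacer, weight_box from where it was at the start of the episode above 0.03 m).
It fails at once if the ring is dropped (height (world z) of ring below 0.03 m).
It fails at once if the ring is forced onto the drive with more than 25 N (contact force between ring and drive above 25 N).
It also fails if it takes over 45 s, if anything falls off the work surface, if the arm or the gripper's body presses on something with over 40 N, if the wrist force passes 120 N, or if a joint passes its speed limit or range.

## Working session

There is one attempt and no reset: what is moved stays moved. The work goes in short steps, Python scripts to look and compute and a shell command to move; the robot and the scene stay as the last step left them, time stands still between calls to the robot, and variables do not carry over. Pictures are saved under pics/ and viewed, about 8 in all and at most 12, crops included, and the job is handed in when it is done.

```bash
ls; mkdir -p pics
cat > h.py <<'E'
import numpy as np, cv2
from cell import readout, eyes, r, nets
from scipy.spatial.transform import Rotation as R
def cam(n):
    d=eyes.get_image(n); return d
def ray(d,uv,fish=False):
    K=np.array(d['mtx']);Rm=cv2.Rodrigues(np.array(d['rvec'],float))[0];t=np.array(d['tvec'],float).ravel()
    x=(uv[0]-K[0,2])/K[0,0];y=(uv[1]-K[1,2])/K[1,1]
    if fish:
        th=np.hypot(x,y);s=np.sin(th)/max(th,1e-9);v=np.array([x*s,y*s,np.cos(th)])
    else: v=np.array([x,y,1.])
    return -Rm.T@t, Rm.T@v
def atz(d,uv,z,fish=False):
    c,v=ray(d,uv,fish); return (c+v*(z-c[2])/v[2])
def proj(d,P,fish=False):
    K=np.array(d['mtx']);Rm=cv2.Rodrigues(np.array(d['rvec'],float))[0];t=np.array(d['tvec'],float).ravel()
    p=np.atleast_2d(P)@Rm.T+t
    if fish:
        rr=np.hypot(p[:,0],p[:,1]);th=np.arctan2(rr,p[:,2]);k=(th/np.maximum(rr,1e-9))[:,None];q=p[:,:2]*k
    else: q=p[:,:2]/p[:,2:]
    return q*[K[0,0],K[1,1]]+[K[0,2],K[1,2]]
def save(n,im): cv2.imwrite('pics/'+n,cv2.cvtColor(im,cv2.COLOR_RGB2BGR))
E
python3 - <<'E'
from h import *
s=readout.read_state();print(s, r.pinch_z)
for n in ['scene','top']:
    d=cam(n);save(n+'0.png',d['image']);print(n,d['mtx'],d['rvec'],d['tvec'])
    c,_=ray(d,(0,0));print('cam at',c)
    for t in ['pliers','ring','ring_stand','cradle','drive','amber_a','amber_b','beaker','jar','screwdriver','spacer','weight_box']:
        for o in nets.outline_of(t,n)[:2]: print(t,round(o['conf'],2),np.round(o['uv']),o['mask'].sum(),np.round(atz(d,o['uv'],0.05),3))
E
```

```text
pics
{'t': 0.0, 'joint_positions': array([-1.40361272e+00,  3.00485051e-01,  1.52164280e+00,  1.53481869e-05,
        1.32068003e+00, -6.65596079e-02]), 'dq': array([ 0.00027987, -0.002077  ,  0.00101308,  0.00026077,  0.00129078,
        0.00169456]), 'effort': array([ 1.55539987e-03, -5.31806445e+01, -3.52734089e+01,  7.09376112e-02,
        2.44841102e-02, -9.99825852e-05]), 'tcp_pos': array([ 0.12736667, -0.53475765,  0.20485257]), 'ee_rot': array([ 9.93178323e-01,  1.16603816e-01, -2.31326363e-05, -6.07218984e-04]), 'contact_force': array([ 0.45103983, -0.2979733 ,  0.04636915]), 'ft_torque': array([-0.06686454, -0.02788274, -0.00485048]), 'finger_gap': 1.0006574175034868} -0.0188
scene [[424.93764905   0.         317.28541003]
 [  0.         424.93764905 209.75229774]
 [  0.           0.           1.        ]] [ 1.05887787  2.53739784 -0.85827381] [ 0.45594792 -0.30031347  1.23430241]
cam at [1.03413169 0.36249191 0.78787715]
pliers 0.86 [250. 138.] 918 [ 0.578 -0.31   0.05 ]
ring 0.65 [330. 218.] 39 [0.617 0.004 0.05 ]
ring 0.59 [324. 216.] 202 [ 0.623 -0.008  0.05 ]
ring_stan
[... 1114 characters left out ...]
44 [313. 184.] 23 [ 0.645 -0.008  0.05 ]
ring_stand 0.87 [314. 195.] 1209 [ 0.623 -0.011  0.05 ]
ring_stand 0.56 [322. 198.] 74 [ 0.618 -0.027  0.05 ]
cradle 0.69 [446. 234.] 2743 [ 0.552 -0.27   0.05 ]
cradle 0.19 [322. 181.] 49 [ 0.65  -0.026  0.05 ]
amber_a 0.95 [338. 120.] 745 [ 0.776 -0.057  0.05 ]
amber_a 0.89 [266. 119.] 1073 [0.774 0.088 0.05 ]
amber_b 0.95 [338. 120.] 745 [ 0.776 -0.057  0.05 ]
amber_b 0.89 [266. 119.] 1073 [0.774 0.088 0.05 ]
beaker 0.8 [213. 120.] 1088 [0.771 0.194 0.05 ]
beaker 0.6 [313. 199.] 187 [ 0.614 -0.01   0.05 ]
jar 0.8 [403. 125.] 653 [ 0.769 -0.188  0.05 ]
spacer 0.7 [243. 196.] 200 [0.619 0.127 0.05 ]
weight_box 0.93 [239. 248.] 500 [0.519 0.131 0.05 ]
```

Run:
```python
import cv2
a=cv2.imread('pics/top0.png')
c=cv2.resize(a[90:300,140:500],None,fx=2.2,fy=2.2,interpolation=cv2.INTER_CUBIC)
cv2.imwrite('pics/top0c.png',c); print(c.shape)
```

```text
(462, 792, 3)
```

View pics/top0c.png

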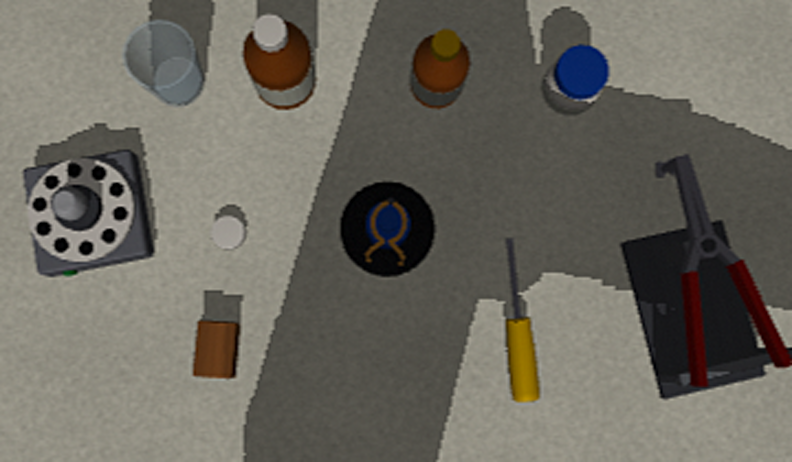

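View pics/scene0.png

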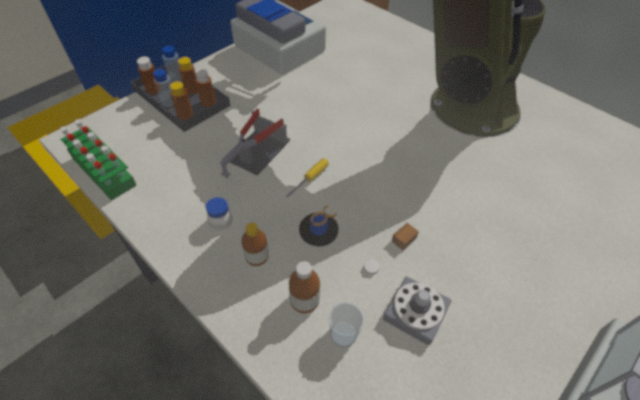

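Top crop: pliers at right, with the pivot at about (709,245), handle ends at (698,385) and (783,362), and tips near (670,163). The ring is at (388,225) with its gap facing down (-x). The drive axle is at (70,203) on the left. The scene picture matches. Next I'll measure all three.

```bash
cat > m.py <<'E'
from h import *
def handles(d,fish=False,z=0.080):
    im=d['image'].astype(int);m=((im[...,0]>70)&(im[...,1]<40)&(im[...,2]<50)&(im[...,0]>2.5*im[...,1])).astype(np.uint8)
    n,l,st,c=cv2.connectedComponentsWithStats(m)
    out=[]
    for i in np.argsort(-st[1:,4])[:2]+1:
        v,u=np.nonzero(l==i);P=np.array([atz(d,(a,b),z,fish)[:2] for a,b in zip(u,v)])
        vx,vy,x0,y0=cv2.fitLine(P.astype(np.float32),cv2.DIST_L2,0,1e-4,1e-4).ravel()
        s=(P-[x0,y0])@[vx,vy];w=(P-[x0,y0])@[-vy,vx]
        out.append((st[i,4],np.array([vx,vy]),np.array([x0,y0]),np.array([x0,y0])+s.min()*np.array([vx,vy]),np.array([x0,y0])+s.max()*np.array([vx,vy]),np.ptp(w)))
    return out
E
python3 - <<'E'
from m import *
d=cam('top')
for h in handles(d):
    print(h[0],np.degrees(np.arctan2(h[1][1],h[1][0])),[np.round(x,4) for x in h[2:]])
for n,px,z in [('pivot',(709,245),.085),('tipL',(660,170),.075),('tip',(683,157),.08),('ringapex',(390,200),.045),('earl',(368,262),.045),('earr',(404,265),.045),('axle',(70,203),.078),('discc',(80,210),.038)]:
    print(n,np.round(atz(d,(140+px[0]/2.2,90+px[1]/2.2),z),4))
m=nets.outline_of('ring_stand','top')
im=d['image'].astype(int)
# blacks foot
sub=(im.sum(2)<75).astype(np.uint8); sub[:,:280]=0; sub[:,350:]=0; sub[:160]=0;sub[230:]=0
n,l,st,c=cv2.connectedComponentsWithStats(sub);i=np.argmax(st[1:,4])+1
cn=max(cv2.findContours((l==i).astype(np.uint8),cv2.RETR_EXTERNAL,cv2.CHAIN_APPROX_NONE)[0],key=len);e=cv2.fitEllipse(cn);print('foot',e,atz(d,e[0],.008))
cv2.imwrite('pics/x.png',sub*255)
w=cam('wrist');save('w0.png',w['image']);print(w['mtx'],ray(w,(320,200),True))
E
```

```text
54 -34.800858 [array([ 0.8758, -0.452 ], dtype=float32), array([ 0.8655, -0.4448]), array([ 0.884 , -0.4577]), np.float64(0.0131)]
54 -43.118984 [array([ 0.8754, -0.5832], dtype=float32), array([ 0.8652, -0.5737]), array([ 0.8826, -0.5899]), np.float64(0.014)]
pivot [ 0.6112 -0.2884  0.085 ]
tipL [ 0.6778 -0.2518  0.075 ]
tip [ 0.6887 -0.2706  0.08  ]
ringapex [ 0.6517 -0.0168  0.045 ]
earl [0.5953 0.0018 0.045 ]
earr [ 0.5932 -0.0302  0.045 ]
axle [0.6373 0.2548 0.078 ]
discc [0.638  0.2605 0.038 ]
foot ((315.56195068359375, 193.55787658691406), (41.49165725708008, 41.77658462524414), 13.143092155456543) [ 0.6317801  -0.01452216  0.008     ]
[[309.70691629   0.         316.77350822]
 [  0.         309.70691629 197.12919946]
 [  0.           0.           1.        ]] (array([ 0.19723265, -0.51893858,  0.38491616]), array([-0.24810873, -0.06958206, -0.96622999]))
```

View pics/w0.png

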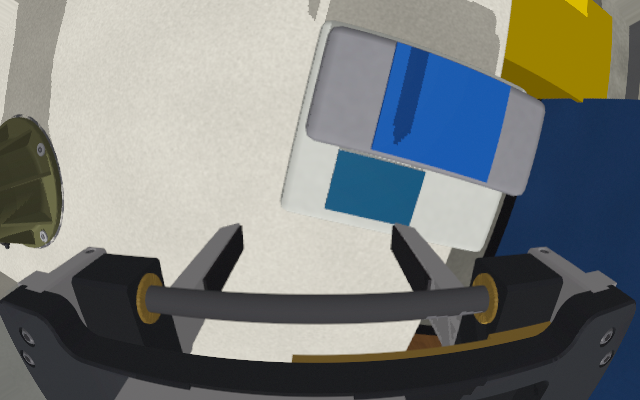

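The wrist camera sits on the tool +x side, so image up is tool +x. I'll hover over the pliers grip; the yaw already nearly matches at about 13.5°.

```bash
python3 -m creep '[[[1,-0.3,0],0],[[2.4,-0.7,0],0],[[3.8,-1,0],0],[[5.2,-1.4,0],0],[[6.6,-1.8,0],0],[[8,-2.2,0],0],[[9.3,-2.5,0],0],[[10.6,-2.9,0],0],[[12,-3.3,0],0],[[13.4,-3.6,0],0],[[14.8,-4,0],0],[[15.6,-4.2,0],0]]' 0 40
python3 -m creep '[[[0,0,0],0],[[0,0,0],0],[[0,0,0],0]]'
python3 - <<'E'
from m import *
w=cam('wrist');save('w1.png',w['image'])
s=readout.read_state();print(s['t'],s['tcp_pos'],s['ee_rot'],s['contact_force'])
for h in handles(w,True):
    print(h[0],np.degrees(np.arctan2(h[1][1],h[1][0])),[np.round(x,4) for x in h[2:]])
E
```

```text
t: 2.45
tcp_pos: [0.5555, -0.3022, 0.2054]
ee_rot: [0.993, 0.117, 0.0, -0.0]
contact_force: [-0.5, -0.5, -0.1]
finger_gap: 1.001
t: 2.7
tcp_pos: [0.5531, -0.3042, 0.2052]
ee_rot: [0.993, 0.117, -0.0, -0.0]
contact_force: [-0.5, -0.3, 0.7]
finger_gap: 0.999
2.75 [ 0.55274418 -0.30464456  0.20541534] [ 9.93223315e-01  1.16221443e-01 -1.48797643e-04 -1.05459864e-05] [ 0.04979678 -0.21363211 -0.48414546]
680 24.11246 [array([ 0.5573, -0.3345], dtype=float32), array([ 0.5115, -0.355 ]), array([ 0.5983, -0.3161]), np.float64(0.0082)]
676 2.8551521 [array([ 0.5445, -0.279 ], dtype=float32), array([ 0.4939, -0.2815]), array([ 0.589 , -0.2768]), np.float64(0.0084)]
```

View pics/w1.png

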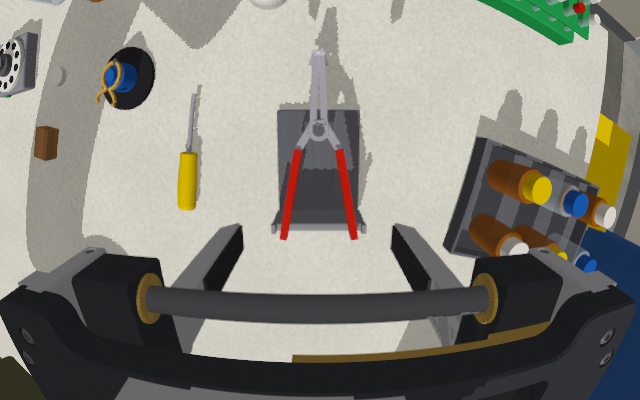

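The wrist picture shows the pliers centred: pivot at (319,130), pins near (318,52), handle ends at (284,238) and (354,238). The mean handle angle is 13.5°. I'll check the pivot and pins and refine the grip.

Run:
```python
from m import *
w=cam('wrist');s=readout.read_state();Rt=R.from_quat(s['ee_rot']).as_matrix();p=s['tcp_pos']
for n,uv,z in [('pivot',(319,130),.084),('tip',(318,52),.07),('handmid',None,0)]:
    if uv: P=atz(w,uv,z,True)
    else:
        h=handles(w,True);P=np.append((h[0][3]+h[0][4]+h[1][3]+h[1][4])/4,.08)
    print(n,np.round(P,4),'tool mm',np.round(Rt.T@(P-p)*1000,1))
g=w['image'][40:250,230:410];save('w1c.png',cv2.resize(g,None,fx=3,fy=2.8,interpolation=cv2.INTER_CUBIC))
```

```text
pivot [ 0.613 -0.293  0.084] tool mm [ 61.4   2.3 121.6]
tip [ 0.6905 -0.2736  0.07  ] tool mm [141.3   1.3 135.6]
handmid [ 0.5487 -0.3072  0.08  ] tool mm [ -4.4   1.4 125.6]
```

```bash
python3 -m creep '[[[0.07,0.06,0.8],0],[[0.07,0.06,1.8],0],[[0.07,0.06,2.8],0],[[0.07,0.06,3.6],0],[[0.07,0.06,4.3],0],[[0.07,0.06,4.8],0],[[0.07,0.06,5.1],0],[[0.07,0.06,5.1],0],[[0.07,0.06,5.1],0]]' 0 40
python3 -m creep '[[[0,0,0],0],[[0,0,0],0],[[0,0,0],0],[[0,0,0],0],[[0,0,0],0],[[0,0,0],0],[[0,0,0],0]]' 0.351 40
```

```text
t: 3.55
tcp_pos: [0.5558, -0.3059, 0.0531]
ee_rot: [0.993, 0.116, 0.0, 0.0]
contact_force: [-0.3, 0.2, -0.2]
finger_gap: 0.999
t: 4.13
tcp_pos: [0.556, -0.3054, 0.0529]
ee_rot: [0.993, 0.117, 0.0, 0.0]
contact_force: [-2.0, 0.4, 4.7]
finger_gap: 0.653
```

```bash
python3 -m creep '[[[0,0,-0.3],0],[[0,0,-0.8],0],[[0,0,-1.4],0],[[0,0,-2],0],[[0,0,-2.6],0],[[0,0,-3],0],[[0,0,-3],0],[[0,0,-3],0],[[0,0,-3],0],[[0,0,-3],0]]' 0.351 40
python3 - <<'E'
from m import *
w=cam('wrist');save('w2.png',w['image']);s=readout.read_state();print(s['t'],s['finger_gap'],s['contact_force'],s['ft_torque'],s['ee_rot'])
Rt=R.from_quat(s['ee_rot']).as_matrix();p=s['tcp_pos']
for n in ['ring','ring_stand','drive']:
    for o in nets.outline_of(n,'wrist')[:2]:print(n,o['conf'],o['uv'],atz(w,o['uv'],.045,True))
h=handles(w,True,p[2]+.028);P=np.append((h[0][3]+h[0][4]+h[1][3]+h[1][4])/4,p[2]+.028);print('handmid',Rt.T@(P-p)*1000,[np.degrees(np.arctan2(*a[1][::-1])) for a in h])
E
```

```text
t: 4.97
tcp_pos: [0.5555, -0.305, 0.1411]
ee_rot: [0.993, 0.117, -0.001, -0.001]
contact_force: [-0.2, 1.0, -1.2]
finger_gap: 0.647
5.0167 0.652190886814889 [-0.68810911  0.37793856 -1.753427  ] [ 0.04187261 -0.02107571  0.00332266] [ 9.93175736e-01  1.16623851e-01 -7.09130082e-04 -5.75564418e-04]
ring 0.78 [81.2, 88.8] [ 0.61521315 -0.02738866  0.045     ]
ring 0.72 [68.4, 85.1] [ 0.61776743 -0.00429647  0.045     ]
ring_stand 0.7 [101.9, 76.2] [ 0.6311203  -0.05639913  0.045     ]
drive 0.98 [4.9, 57.6] [0.64888591 0.15552404 0.045     ]
handmid [  8.71087387   0.48622304 -28.01178359] [np.float32(22.415714), np.float32(5.018736)]
```

View pics/w2.png

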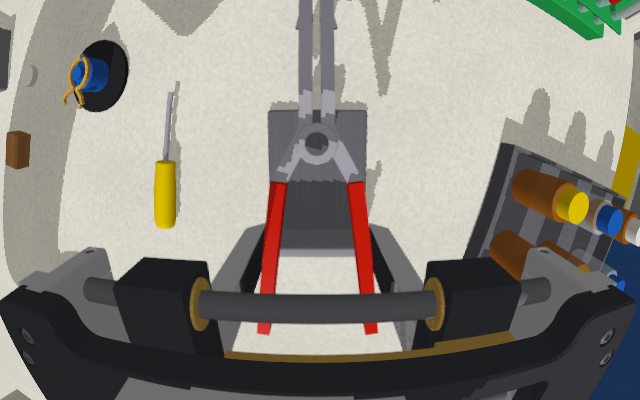

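Pliers are held level and clear of the cradle, with the pivot at (317,143) and the jaws running off the top edge; the ring stand is at (95,75). I'll project the expected pins and measure the ring from the wrist and top views.

Run:
```python
from m import *
w=cam('wrist');s=readout.read_state();Rt=R.from_quat(s['ee_rot']).as_matrix();p=s['tcp_pos']
pw=lambda q:p+Rt@(np.array(q)/1000)
print('pins px',proj(w,pw([139,0,30]),True),'shoulder',proj(w,pw([139,0,20]),True))
P=atz(w,(317,143),p[2]+.019+.013,True);print('pivot tool',Rt.T@(P-p)*1000)
im=w['image'][50:115,40:135];a=cv2.resize(im,None,fx=4,fy=4,interpolation=cv2.INTER_CUBIC)
t=cam('top');im=t['image'][165:225,285:350];b=cv2.resize(im,None,fx=5,fy=5,interpolation=cv2.INTER_CUBIC)
c=np.zeros((300,720,3),np.uint8);c[:260,:380]=a;c[:,390:715]=b[:300,:325];save('rc.png',c)
```

```text
pins px [[316.20458755  22.84619502]] shoulder [[316.16896433  18.33538803]]
pivot tool [ 60.34027914   0.55918269 -32.0269157 ]
```

View pics/rc.png

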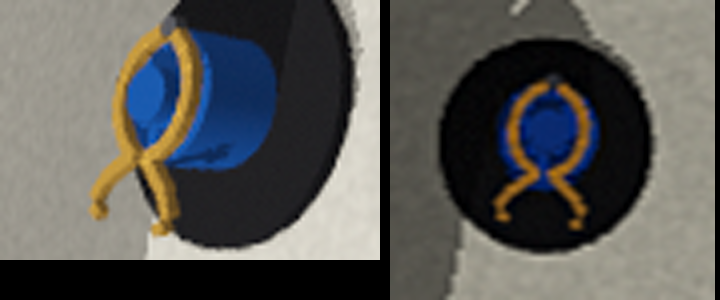

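Wrist crop (left) and top crop (right): the ring's apex is at (552,80), with ear ends at (502,215) and (577,222). That gives a ring yaw of about -5.3°, and a ring centre near (0.632,-0.0145). I'll hover the pins over the notches.

```bash
python3 -m creep '[[[-0.05,-0.5,0],0.2],[[-0.1,-1.4,0],0.5],[[-0.15,-2.4,0],0.8],[[-0.2,-3.4,0],1.1],[[-0.3,-4.4,0],1.4],[[-0.35,-5.4,0],1.7],[[-0.4,-6.4,0],2],[[-0.45,-7.4,0],2.3],[[-0.5,-8.4,0],2.6],[[-0.55,-9.4,0],2.9],[[-0.6,-10.2,0],3.1],[[-0.6,-10.6,0],3.13]]'
python3 -m creep '[[[0,0,0],0],[[0,0,0],0],[[0,0,0],0]]'
python3 - <<'E'
from m import *
w=cam('wrist');t=cam('top');sc=cam('scene');s=readout.read_state();Rt=R.from_quat(s['ee_rot']).as_matrix();p=s['tcp_pos']
print(s['t'],p,np.degrees(np.arctan2(Rt[1,0],Rt[0,0])),s['finger_gap'])
f=lambda x,y:(285+(x-390)/5,165+y/5)
for n,q,z in [('apex',(552,78),.045),('post',(548,128),.040),('earL',(502,215),.045),('earR',(577,222),.045)]:print(n,atz(t,f(*q),z))
a=cv2.resize(w['image'][0:130,230:400],None,fx=3,fy=3,interpolation=cv2.INTER_CUBIC)
b=cv2.resize(t['image'][165:230,285:350],None,fx=4,fy=4,interpolation=cv2.INTER_CUBIC)
c2=cv2.resize(sc['image'][180:255,285:360],None,fx=3.6,fy=3.6,interpolation=cv2.INTER_CUBIC)
c=np.zeros((540,800,3),np.uint8);c[:390,:510]=a;c[:260,520:780]=b;c[265:535,520:790]=c2;save('h3.png',c)
E
```

```text
t: 6.27
tcp_pos: [0.4639, 0.002, 0.1426]
ee_rot: [0.999, -0.047, 0.0, -0.0]
contact_force: [-0.1, -0.3, -1.3]
finger_gap: 0.651
t: 6.52
tcp_pos: [0.465, -0.0007, 0.1425]
ee_rot: [0.999, -0.047, 0.0, 0.0]
contact_force: [0.1, 0.1, -1.1]
finger_gap: 0.648
6.6667 [ 0.46492861 -0.00085334  0.1423638 ] -5.43891338747309 0.6542020326147108
apex [ 0.65228466 -0.01704071  0.045     ]
post [ 0.63302821 -0.01589646  0.04      ]
earL [0.59747081 0.00161973 0.045     ]
earR [ 0.595274   -0.02775651  0.045     ]
```

View pics/h3.png

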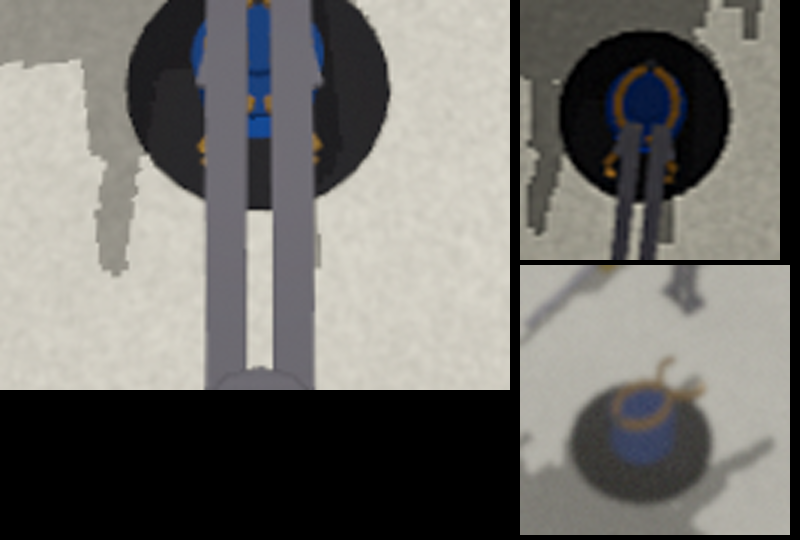

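Left, wrist: the jaws straddle the ears symmetrically, with the ears at x 204 and 318 and the jaws centred at 260. Top and scene agree. The computed pins are within 2 mm of the notch target, so I descend until the pin ends are at about 37 mm.

```bash
python3 -m creep '[[[0,0,0.4],0],[[0,0,0.9],0],[[0,0,1.4],0],[[0,0,1.8],0],[[0,0,2.1],0],[[0,0,2.3],0],[[0,0,2.45],0],[[0,0,2.48],0],[[0,0,2.48],0],[[0,0,2.48],0]]'
python3 - <<'E'
from m import *
w=cam('wrist');t=cam('top');sc=cam('scene');s=readout.read_state();Rt=R.from_quat(s['ee_rot']).as_matrix();p=s['tcp_pos']
print(s['t'],p,s['contact_force'],s['finger_gap'])
a=cv2.resize(w['image'][0:130,230:400],None,fx=3,fy=3,interpolation=cv2.INTER_CUBIC)
b=cv2.resize(t['image'][165:230,285:350],None,fx=4,fy=4,interpolation=cv2.INTER_CUBIC)
c2=cv2.resize(sc['image'][180:255,285:360],None,fx=3.6,fy=3.6,interpolation=cv2.INTER_CUBIC)
c=np.zeros((540,800,3),np.uint8);c[:390,:510]=a;c[:260,520:780]=b;c[265:535,520:790]=c2;save('h4.png',c)
E
```

```text
t: 7.5
tcp_pos: [0.4651, -0.0002, 0.0685]
ee_rot: [0.999, -0.047, 0.0, 0.0]
contact_force: [-0.3, 0.7, -0.7]
finger_gap: 0.649
7.65 [ 4.65013432e-01 -1.20439048e-04  6.84741229e-02] [-0.15400832  0.06528261 -1.37101909] 0.6525189818960953
```

View pics/h4.png

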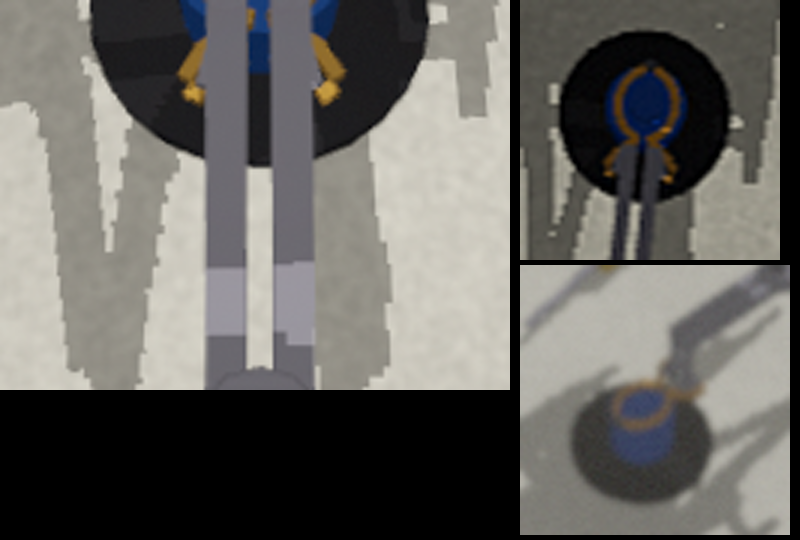

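Pins are in the gap: the ears at x 193 and 340 flank the jaws at 205–315, and the scene shows the jaw columns down between the ears. Now I squeeze, creeping forward slightly because the pins draw back about 4 mm.

```bash
python3 -m creep '[[[0,0.03,0],0],[[0.02,0.03,0],0],[[0.04,0.03,0],0],[[0.06,0.03,0],0],[[0.08,0.03,0],0],[[0.1,0.03,0],0],[[0.1,0.03,0],0],[[0.1,0.03,0],0],[[0.1,0.03,0],0],[[0.1,0.03,0],0]]' 0.72 40
python3 - <<'E'
from m import *
w=cam('wrist');t=cam('top');sc=cam('scene');s=readout.read_state();Rt=R.from_quat(s['ee_rot']).as_matrix();p=s['tcp_pos']
print(s['t'],p,s['contact_force'],s['ft_torque'],s['finger_gap'])
a=cv2.resize(w['image'][0:130,230:400],None,fx=3,fy=3,interpolation=cv2.INTER_CUBIC)
b=cv2.resize(t['image'][165:230,285:350],None,fx=4,fy=4,interpolation=cv2.INTER_CUBIC)
c2=cv2.resize(sc['image'][180:255,285:360],None,fx=3.6,fy=3.6,interpolation=cv2.INTER_CUBIC)
c=np.zeros((540,800,3),np.uint8);c[:390,:510]=a;c[:260,520:780]=b;c[265:535,520:790]=c2;save('h5.png',c)
E
```

```text
t: 8.48
tcp_pos: [0.4677, -0.0013, 0.0681]
ee_rot: [0.999, -0.047, 0.0, -0.0]
contact_force: [-0.3, -0.1, -1.8]
finger_gap: 0.3
8.6333 [ 0.46764336 -0.0012925   0.06804531] [ 0.78413003 -0.43228895 -1.2164956 ] [ 0.01771417  0.0550894  -0.04268616] 0.3054650050230922
```

View pics/h5.png

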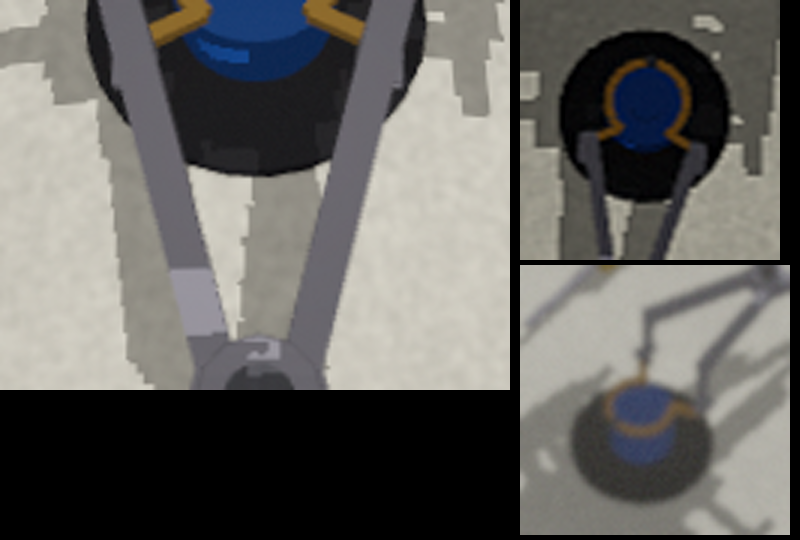

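Ring fully spread on the pins; all three views show the pins seated in the ear notches. Lifting.

```bash
python3 -m creep '[[[0,0,-0.1],0],[[0,0,-0.3],0],[[0,0,-0.6],0],[[0,0,-1],0],[[0,0,-1.4],0],[[0,0,-1.8],0],[[0,0,-2.1],0],[[0,0,-2.3],0],[[0,0,-2.3],0],[[0,0,-2.3],0],[[0,0,-2.3],0]]'
python3 - <<'E'
from m import *
w=cam('wrist');t=cam('top');sc=cam('scene');s=readout.read_state();Rt=R.from_quat(s['ee_rot']).as_matrix();p=s['tcp_pos']
print(s['t'],p,s['contact_force'],s['ft_torque'],s['finger_gap'])
a=cv2.resize(w['image'][0:130,230:400],None,fx=2.2,fy=2.2,interpolation=cv2.INTER_CUBIC)
b=cv2.resize(t['image'][165:230,285:350],None,fx=4,fy=4,interpolation=cv2.INTER_CUBIC)
c2=cv2.resize(sc['image'][165:255,275:365],None,fx=3,fy=3,interpolation=cv2.INTER_CUBIC)
d2=cv2.resize(t['image'][150:240,140:230],None,fx=2.8,fy=2.8,interpolation=cv2.INTER_CUBIC)
c=np.zeros((545,660,3),np.uint8);c[:286,:374]=a;c[:260,380:640]=b;c[270:540,380:650]=c2;c[290:542,:252]=d2;save('h6.png',c)
E
```

```text
t: 9.55
tcp_pos: [0.4674, -0.0013, 0.1365]
ee_rot: [0.999, -0.047, -0.0, -0.0]
contact_force: [-0.8, -0.3, -2.7]
finger_gap: 0.303
9.7 [ 0.4674574  -0.00126644  0.1365476 ] [-0.28035326  0.85455529 -1.58030583] [ 0.00829079  0.10040801 -0.04434923] 0.3059601640583098
```

View pics/h6.png

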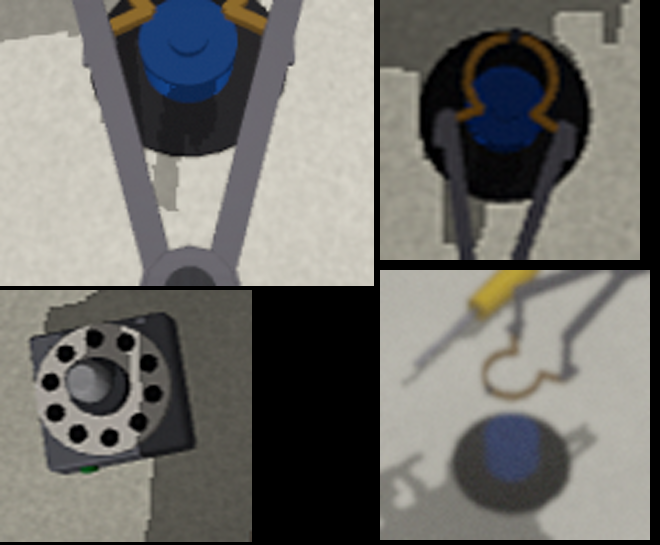

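Lifted: the scene and top views show the spread ring clear of the stand and still on the pins. Now I locate the drive and the ring centre in the tool frame from both cameras.

```bash
cat > f.py <<'E'
from m import *
from scipy.optimize import least_squares
def circ(P):
    r=least_squares(lambda q:np.hypot(P[:,0]-q[0],P[:,1]-q[1])-q[2],[*P.mean(0),.02],loss='soft_l1',f_scale=.001);return r.x,np.sqrt(np.mean(r.fun**2))
def ringfit(d,c0,z,yaw):
    im=d['image'].astype(int);u0,v0=proj(d,[*c0,z])[0]
    m=(im[...,0]-im[...,2]>25)&(im[...,0]>im[...,1]+10);V,U=np.nonzero(m)
    P=np.array([atz(d,(u,v),z)[:2] for u,v in zip(U,V) if np.hypot(u-u0,v-v0)<40])
    x=np.array([np.cos(yaw),np.sin(yaw)]);q=(P-c0);k=(np.hypot(*q.T)<.03)&(q@x>-.010)
    for _ in range(4):
        f,e=circ(P[k]);q=P-f[:2];k=(np.hypot(*q.T)<.026)&(q@x>-.010)
    return f,e,k.sum()
def discfit(d,c0,thr):
    im=d['image'].astype(int);m=np.zeros(im.shape[:2],np.uint8)
    V,U=np.nonzero(im.min(2)>-1)
    u0,v0=proj(d,[*c0,.038])[0];out=[]
    g=cv2.cvtColor(d['image'],cv2.COLOR_RGB2GRAY).astype(np.float32)
    for a in np.linspace(0,2*np.pi,180,endpoint=False):
        rr=np.linspace(.040,.054,57);Q=np.c_[c0[0]+rr*np.cos(a),c0[1]+rr*np.sin(a),np.full(57,.038)];p=proj(d,Q)
        s=cv2.remap(g,p[:,0].astype(np.float32)[None],p[:,1].astype(np.float32)[None],cv2.INTER_LINEAR).ravel()
        gr=np.diff(s);i=np.argmin(gr)
        if s[max(0,i-8)]-s[min(56,i+8)]>thr: out.append(Q[i,:2])
    f,e=circ(np.array(out));return f,e,len(out)
E
python3 - <<'E'
from f import *
s=readout.read_state();Rt=R.from_quat(s['ee_rot']).as_matrix();p=s['tcp_pos'];yaw=np.arctan2(Rt[1,0],Rt[0,0])
c0=(p+Rt@[.164,0,.0255])
for n in ['top','scene']:
    d=cam(n)
    f,e,k=ringfit(d,c0[:2],c0[2],yaw);print(n,'ring',f,e,k,'tool mm',1000*(Rt.T@(np.append(f[:2],c0[2])-p)))
    c=np.array([.637,.258])
    for _ in range(4): f,e,k=discfit(d,c,25);c=f[:2]
    print('disc',f,e,k,'axletop px',proj(d,[*c,.078]),'c0px',proj(d,c0))
E
```

```text
top ring [ 0.63339437 -0.01535141  0.01928492] 0.001477892005178894 116 tool mm [166.55063799  -1.54696406  25.49764399]
disc [0.63938328 0.26068723 0.04667363] 0.0007310934031351063 153 axletop px [[168.72585304 181.10885354]] c0px [[317.93008717 185.81463115]]
scene ring [ 0.63420812 -0.015275    0.01925804] 0.0012214919232125094 50 tool mm [167.35362439  -1.69940096  25.49689077]
disc [0.64025862 0.2603946  0.04730516] 0.000998349868799588 113 axletop px [[423.24962664 294.90061126]] c0px [[319.08178334 197.91343473]]
```

Both cameras agree to about 1 mm: drive axis at (0.6398, 0.2605), ring centre at tool (167,-1.6) mm. Carrying the ring over the axle, still high.

```bash
python3 -m creep '[[[-0.02,-0.2,0],0],[[-0.05,-0.7,0],0],[[-0.1,-1.4,0],0],[[-0.16,-2.2,0],0],[[-0.22,-3,0],0],[[-0.28,-3.8,0],0],[[-0.33,-4.6,0],0],[[-0.39,-5.4,0],0],[[-0.45,-6.2,0],0],[[-0.5,-7,0],0],[[-0.56,-7.8,0],0],[[-0.62,-8.5,0],0]]'
python3 -m creep '[[[-0.02,-0.4,0],0],[[-0.04,-0.6,0],0],[[-0.04,-0.68,0],0],[[-0.04,-0.68,0],0],[[-0.04,-0.68,0],0],[[-0.04,-0.68,0],0]]'
python3 - <<'E'
from f import *
s=readout.read_state();Rt=R.from_quat(s['ee_rot']).as_matrix();p=s['tcp_pos'];yaw=np.arctan2(Rt[1,0],Rt[0,0])
print(s['t'],p,s['contact_force'],s['finger_gap'])
c0=(p+Rt@[.1665,-.0016,.0255]);ims=[]
for n in ['top','scene']:
    d=cam(n)
    f,e,k=ringfit(d,c0[:2],c0[2],yaw);print(n,'ring',f,e,k,'tool mm',1000*(Rt.T@(np.append(f[:2],c0[2])-p)),'to axle tool mm',1000*Rt[:2,:2].T@(np.array([.6398,.2605])-f[:2]))
    u,v=proj(d,c0)[0].astype(int);g=d['image'][v-45:v+45,u-50:u+50];ims.append(cv2.resize(g,(400,360),interpolation=cv2.INTER_CUBIC))
save('h7.png',np.hstack(ims))
E
```

```text
t: 10.8
tcp_pos: [0.4727, 0.2562, 0.1369]
ee_rot: [0.999, -0.047, -0.0, -0.0]
contact_force: [-0.4, -0.4, -1.4]
finger_gap: 0.3
t: 11.3
tcp_pos: [0.4739, 0.274, 0.1371]
ee_rot: [0.999, -0.047, -0.0, 0.0]
contact_force: [0.6, 0.2, -2.3]
finger_gap: 0.302
11.3 [0.47393677 0.27395104 0.13708674] [ 0.57062054  0.19758288 -2.27776976] 0.3017433932408826
top ring [0.63986883 0.25927549 0.01915064] 0.0014559532121907073 120 tool mm [166.57733644  -1.12417887  25.50003015] to axle tool mm [-0.18460982 -1.21246901]
scene ring [0.64125838 0.25926831 0.01907543] 0.0015573253822029392 112 tool mm [167.96131211  -1.24877215  25.49994772] to axle tool mm [-1.56858549 -1.08787573]
```

View pics/h7.png

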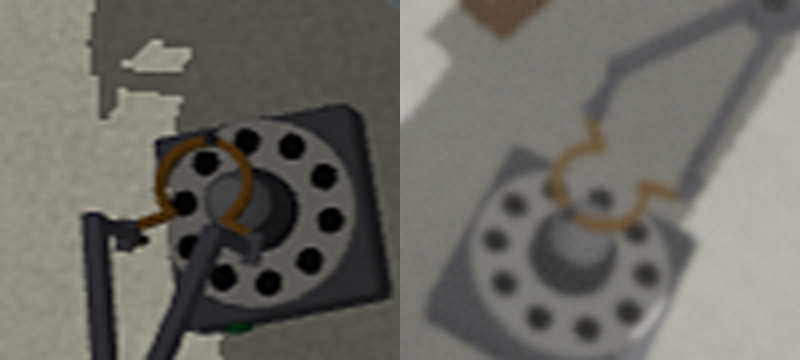

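Top and scene show the ring above the head, offset only by parallax; numerically it is within 1.5 mm of the axis. I correct by (-0.5,-1.1) mm and descend to just above the head.

```bash
python3 -m creep '[[[-0.02,-0.04,0],0],[[-0.02,-0.04,0.2],0],[[-0.02,-0.04,0.4],0],[[-0.02,-0.04,0.6],0],[[-0.02,-0.04,0.8],0],[[-0.02,-0.04,0.8],0],[[-0.02,-0.04,0.8],0],[[-0.02,-0.04,0.8],0]]'
cat > c.py <<'E'
from f import *
s=readout.read_state();Rt=R.from_quat(s['ee_rot']).as_matrix();p=s['tcp_pos'];yaw=np.arctan2(Rt[1,0],Rt[0,0])
print(s['t'],p,s['contact_force'],s['ft_torque'],s['finger_gap'])
c0=(p+Rt@[.1665,-.0014,.0255])
for n in ['top','scene']:
    d=cam(n);c=np.array([.6398,.2605])
    f,e,k=ringfit(d,c0[:2],c0[2],yaw);
    for _ in range(3): g,_,kk=discfit(d,c,25);c=g[:2]
    print(n,'ring',f,e,k,'disc',c,kk,'to axle tool mm',1000*Rt[:2,:2].T@(c-f[:2]))
E
python3 c.py
```

```text
t: 12.07
tcp_pos: [0.4734, 0.276, 0.1131]
ee_rot: [0.999, -0.047, 0.0, -0.0]
contact_force: [-0.5, -0.2, -1.5]
finger_gap: 0.302
12.0667 [0.47340835 0.27604882 0.11313372] [-0.51485562 -0.16774623 -1.46415851] [ 0.10330746  0.00387574 -0.00251345] 0.3021239807442027
top ring [0.63949822 0.26138464 0.01912649] 0.0015157188004629816 115 disc [0.63944608 0.26085591] 132 to axle tool mm [-0.00232749  0.53128985]
scene ring [0.6401242  0.26138993 0.01912676] 0.0016068315345004458 110 disc [0.64096684 0.26112496] 57 to axle tool mm [0.86377389 0.18477654]
```

Centred within 1 mm. I descend slowly, checking force midway.

```bash
python3 -m creep '[[[0,0.01,0.1],0],[[0,0.01,0.2],0],[[0,0.01,0.3],0],[[0,0.01,0.4],0],[[0,0.01,0.5],0],[[0,0.01,0.5],0],[[0,0.01,0.5],0]]'
python3 -m creep '[[[0,0,0.1],0],[[0,0,0.2],0],[[0,0,0.25],0],[[0,0,0.25],0],[[0,0,0.25],0]]'; python3 c.py
```

```text
t: 12.75
tcp_pos: [0.4732, 0.2756, 0.0979]
ee_rot: [0.999, -0.047, -0.0, 0.0]
contact_force: [1.0, 0.2, -1.1]
finger_gap: 0.302
t: 13.17
tcp_pos: [0.4733, 0.2757, 0.0905]
ee_rot: [0.999, -0.047, -0.0, 0.0]
contact_force: [0.5, -0.2, -2.2]
finger_gap: 0.3
13.1667 [0.47325062 0.27569274 0.09045627] [ 0.50280211 -0.24551157 -2.15142071] [0.04414622 0.04284123 0.03260725] 0.29989135922046584
top ring [0.63925098 0.26133547 0.01922434] 0.0014524979795778586 104 disc [0.63929355 0.26075031] 136 to axle tool mm [0.09727457 0.57857897]
scene ring [0.6404763  0.26102591 0.01912084] 0.0016162138289459503 105 disc [0.6410799  0.26140893] 48 to axle tool mm [ 0.56501579 -0.43794455]
```

```bash
python3 -m creep '[[[0,0,0.1],0],[[0,0,0.2],0],[[0,0,0.3],0],[[0,0,0.3],0],[[0,0,0.3],0],[[0,0,0.3],0]]'; python3 c.py
python3 - <<'E'
from f import *
t=cam('top');s=cam('scene');g=[]
for d in (t,s):
    u,v=proj(d,[.64,.261,.055])[0].astype(int);g.append(cv2.resize(d['image'][v-28:v+28,u-28:u+28],(400,400),interpolation=cv2.INTER_CUBIC))
save('h8.png',np.hstack(g))
E
```

```text
t: 13.77
tcp_pos: [0.4733, 0.2757, 0.0816]
ee_rot: [0.999, -0.047, 0.0, -0.0]
contact_force: [-1.2, 0.5, -1.7]
finger_gap: 0.3
13.7667 [0.47331867 0.27571877 0.08157559] [-1.15850906  0.45409824 -1.74391185] [0.03620862 0.08654767 0.00803003] 0.30013003812421835
top ring [0.63949195 0.26192359 0.0199148 ] 0.001456400160102597 87 disc [0.63945134 0.26071225] 140 to axle tool mm [0.07323248 1.20980764]
scene ring [0.64033444 0.26099075 0.01901316] 0.0016608727856614553 101 disc [0.64109048 0.26138191] 39 to axle tool mm [ 0.71599952 -0.46036516]
```

View pics/h8.png

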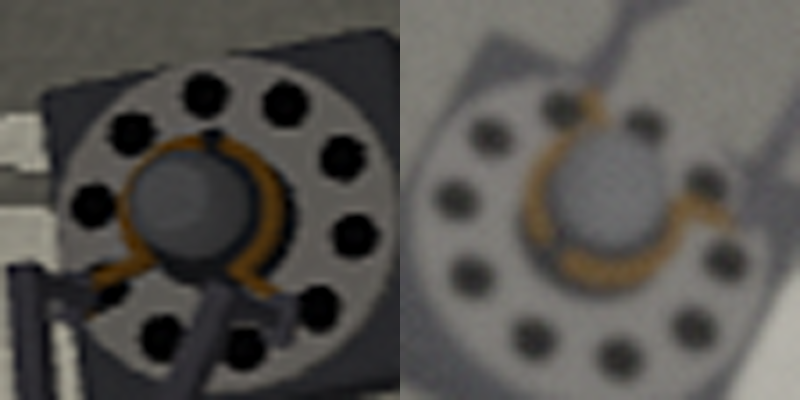

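The ring encircles the axle below the head in both views, with even margins: loop around the head at (195,200) in top and (605,200) in scene. I lower it 0.8 mm to mid-groove, let it settle, and hand in.

```bash
python3 -m creep '[[[0,0.01,0.015],0],[[0,0.01,0.025],0],[[0,0.01,0.025],0],[[0,0.01,0.025],0],[[0,0.01,0.025],0],[[0,0.01,0.025],0],[[0,0.01,0.025],0],[[0,0.01,0.025],0]]'; python3 c.py; python3 -c "
from cell import r; print(r.close_job())"
```

```text
t: 14.63
tcp_pos: [0.4733, 0.2754, 0.0808]
ee_rot: [0.999, -0.047, 0.0, 0.0]
contact_force: [0.4, -0.4, -1.4]
finger_gap: 0.306
14.6333 [0.4732528  0.27538464 0.08079698] [ 0.38287349 -0.3569845  -1.38540742] [0.023032   0.09821267 0.0020915 ] 0.305515297288471
top ring [0.63937235 0.26157093 0.01975365] 0.0014030588131932853 75 disc [0.63945109 0.26088492] 136 to axle tool mm [0.14276293 0.67558942]
scene ring [0.6403845  0.2605689  0.01904413] 0.0017899913086042404 111 disc [0.6407624  0.26120228] 57 to axle tool mm [ 0.31679685 -0.66604884]
the job is handed in; nothing more can be done
None
```

I gripped the pliers, put their pins in the ring's gap, spread the ring, and carried it to the drive. I then lowered it around the axle stub into the groove and handed the job in at about 14.7 s, still squeezing at 40 N. The hand-in reports no verdict.

**Last checks:**
- **Centring:** both cameras put the ring's centre within about 0.7 mm of the axle. They disagree on which side: +0.7 mm in the top view and -0.7 mm in the scene view, sideways.
- **Height:** I worked this out from the tool position rather than seeing it directly. The ring's middle comes out at about 55.3 mm, against a mid-groove height of 55 mm. Comparing the two cameras suggested it could be about 1 mm higher, which would still be within the limits.
- **Force:** the outside force on the tool was about 1.5 N, no more than in free motion, so nothing suggests the ring is pressing on the drive.
- **Grip:** the fingers stood about 29 mm apart, so the pliers were squeezed to the stop.
- **Level:** I did not measure the ring's tilt on its own. It looked level in the pictures.

Nothing else on the bench appeared in the arm's way, but I took no final picture of the bystanders.

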